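# Refit the push valve's stem on the syrup filler

## Robot

A 6-joint arm with a two-finger parallel gripper is mounted at the origin on the work surface. World frame = base frame: x ahead of the robot, y to its left, z up, the work surface at z = 0. Lengths are in m, angles in rad, forces in N, time in s.
With the tool pointing down it reaches from about 0.35 to 0.975 m from the base axis. Payload 4.9 kg.
Tool frame: the origin (TCP) lies on the front face of the gripper's body, between the roots of the fingers; the fingertips stand ctrl.tip_extent ahead of it and the grasp point (between the pads) lies 54 mm ahead of it (ctrl.tip_extent is the distance from the TCP to the fingertips, in m); z points along the fingers, y is the line along which they close (so a half turn about z gives the same grasp; the last joint's range is limited). The gripper opens to 85 mm and grips with 20 to 120 N. Pads are 22 mm wide; open, the fingers measure 114 mm over their backs; the gripper's body (76 mm by 85 mm) begins 54 mm behind the grasp point. The pads swing forward as they close: fully open they stand 13 mm farther back than shut.
Start: joints at [-1.221, 0.053, 1.613, -0, 1.476, -0.119], TCP at [0.282, -0.558, 0.304] pointing down, gripper open.
Joint ranges: [-3.01, 3.01], [-1.01, 2.22], [0.06, 2.58], [-1.02, 4.17], [0.09, 2.62], [-3.14, 3.14]. Speed limits (rad/s): [2.57, 2.57, 3.14, 3.14, 3.14, 3.14].

## Interface

Orientations are given as a rotation vector (axis times angle).
In Python, from station import ctrl gives the robot as it stands.
- The arm moves only by the tool apply_moves, never from a script. Its argument "rows" is one flat list of numbers, 6 for each row, row after row: the shift along the tool's x, y, z normalised to -1 to 1, where 1 is 0.6 m, then the turn, a rotation vector about the tool's x, y, z normalised to -1 to 1, where 1 is 90 degrees. A call has 1 to 20 rows; each row is the pose to reach, as a shift and turn from the pose commanded when the call began, along the tool's axes at that moment; what a row does not reach only later rows make up. A row lasts 1/10 s, in which the tool goes at most 50 mm and 8.59 degrees, less where a joint would pass 70% of its speed; a pose out of reach is approached as far as the arm can. A call with a number of a shift or a turn outside -1 to 1 is refused whole. A call with a gripper value outside its range is refused whole. "grip" is the opening, from 0 (shut) to 1 (fully open), set as the call begins (left out, the last holds). The fingers move at their own pace and stop on an object; "grip_force" is the grip in N (left out, the last holds). Time passes only in rows, so rows that repeat a pose let the fingers close. It gives the time, the measured TCP pose, the force, the opening and the grip force at its end, in the units of the state.
- ctrl.get_obs(): the state, without advancing time (a new reading comes with each control period).
- ctrl.get_image(name): name is "scene" or "side" or "wrist"; returns (picture, depth): 384x512x3 uint8, blue, green, red; 384x512 float32, m along the optical axis (not along the pixel's ray), 0 where there is no reading.
- ctrl.camera_model(name): a dict with "mtx" (3x3 intrinsics, pixels), "R" (3x3) and "t" (3): a world point X has camera coordinates R X + t; the wrist camera has in their place "tool_from_camera" (4x4, takes a point from camera to tool coordinates, whose origin is the TCP and whose axes are the flange's). Camera axes: x right, y down, z forward; pixel columns grow to the right and rows downward; lengths in m; the calibration is good to about 2 mm. The wrist camera is an equidistant fisheye: a pixel r from the principal point sees the ray r / f radians off the axis. A picture is of the moment at which its call begins: read the wrist's pose just before it. camera_model takes no time and is no camera call.
- ctrl.finish_job(): hands the job in; it is judged then, once.
The state is a dict: "t": time; "q": joint angles; "dq": joint speeds; "effort": joint torques, N m; "tool_pos": TCP position; "tool_rot": TCP orientation; "contact_force": force on the tool from outside, world axes, zero at the start; "wrist_torque": the same for the moment, N m; "opening": finger opening in m; "grip_force": force on a finger pad.
Only numpy, scipy, OpenCV 4.12 (cv2) and the standard library are available. Lean on these libraries where they do the work, as an engineer would, in place of code of your own. Each camera call takes 0.05 s, during which the arm holds its last target. There are 200 camera calls.

## Task

The syrup filler's push valve has been washed and its stem, the one with the round push cap, is drying in the tray. Stand the stem in the bore on top of the valve, press it down against its spring until you feel it land firmly on its seat, without leaning hard on it, and while it is held down push the keeper's pin to slide the keeper fully across so that it traps the stem; then let go. Leave the other things as they are.

Things in the scene. Friction and masses are not known exactly. Their poses are not given: they have to be found in the camera images.
- stem_cap (a point): the loose valve stem, standing upright in the tray. This point: centre of its round black push cap (44 mm across, 16 mm thick, flat top), half-way through the cap: 76 mm above the stem's foot, 36 mm above the piston's shoulder. z along the stem, up from foot to cap
- stem: the same stem, origin at the centre of its foot, z up: steel piston 20 mm across and 40 mm long (foot chamfered, two rubber rings), then a neck 10 mm across and 28 mm long, then the cap; 84 mm in all, 0.13 to 0.25 kg
- valve: the fixed filler: red tank on legs, copper pipe, brass valve, copper spout, drip tray. Origin on the bench under the bore, z up, y towards the tank, x away from the spout. The tank begins 140 mm from the bore and is 227 mm high (lid's thin handle 248 mm)
- bore (a point): centre of the valve's bore, level with the dark bonnet plate on top, 190 mm above the bench; axes as valve. 22 mm wide, upright. Set in it, the stem rests on the spring 30 mm deep, cap's top 54 mm above the plate. The spring takes 5 to 11 N; 12 to 28 mm further down (set by the flow screw below) is the firm seat, felt as a steep rise. 5 N on top of the spring seats it; over 15 N harms it
- keeper (a joint): keeper's travel in m: 0 open (start 0 to 0.004), 0.022 fully across, at its stop. A 4 mm steel fork in guides, top 5 mm above the plate, on the bore's -y side (valve); slides to +y, slot passing round the neck and over the piston's shoulder if that is no higher than the plate, else it butts on the piston. Drags about 2 N; stays where left
- keeper_pin (a point): flat top of the keeper's upright push pin: 10 mm across, 58 mm above the bonnet plate, 32 mm from the bore's axis on the +x side (valve), 5 mm clear of the cap's rim: one fingertip can hold the cap down while the one beside it pushes the pin towards +y. Keeper open: pin 3 mm on the +y side of the bore's axis; fully across: 25 mm
- tee_stem: bystander: stem of another valve, standing in the tray, brass piston 34 mm across, T-bar handle on top, 93 mm high; origin at its foot
- gasket: bystander: black rubber ring, 48 mm across and 6 mm high, flat in the tray
- tray: fixed low aluminium tray 170 x 240 mm, rim 12 mm high, floor 3 mm; origin under its centre
- jug_a: bystander: light cream jug, 71 mm across, 112 mm high, on the drip tray under the spout
- jug_b: bystander: heavy cream jug, 71 mm across, 112 mm high, on the bench
- jug_c: bystander: heavy cream jug, like jug_b
- cap_a: bystander: cream jug cap, 40 mm across, 14 mm high, on the bench
- wrench: bystander: open-ended wrench, 170 mm long, lying on the bench
Mind the look-alikes: they are no part of the job. Leave any blue or orange look-alike of the stem alone.

How it is judged:
By the outcome, as a careful person would: the job done as asked, in the order asked, and still so for the second after the job is handed in, with the robot touching nothing.
It also fails if it takes over 69 s, if anything falls off the work surface, if the arm or the gripper's body presses on something with over 40 N, if the wrist force passes 120 N, or if a joint passes its speed limit or range.

## Working session

There is one attempt and no reset: what is moved stays moved. The work goes in short steps, Python scripts to look and compute and a tool call to move; the robot and the scene stay as the last step left them, time stands still between calls to the robot, and variables do not carry over. Pictures are saved under pics/ and viewed, at most 11 in all, crops included, and the job is handed in when it is done.

Besides the shell and the picture viewer there is one more tool, called as name(argument=value, ...) on one line, values as JSON. apply_moves: Moves the arm, as the interface text tells. Its arguments: {"type":"object","properties":{"rows":{"type":"array","items":{"type":"number"}},"grip":{"type":"number"},"grip_force":{"type":"number"}},"required":["rows"]}

```bash
mkdir -p pics; ls
cat > h.py <<'E'
import numpy as np, cv2
from station import ctrl
from scipy.spatial.transform import Rotation as Ro
def world(name,u,v,d,pose=None):
    m=ctrl.camera_model(name);K=m["mtx"]
    x=(u-K[0][2])/K[0][0];y=(v-K[1][2])/K[1][1]
    if name!="wrist":
        return np.array(m["R"]).T@(np.array([x*d,y*d,d])-np.array(m["t"]))
    th=np.hypot(x,y); s=np.tan(th)/th if th>1e-9 else 1
    c=np.array([x*s*d,y*s*d,d,1]); p=(np.array(m["tool_from_camera"])@c)[:3]
    return Ro.from_rotvec(pose[1]).apply(p)+np.array(pose[0])
E
python3 - <<'E'
from h import *
print(ctrl.get_obs(),ctrl.tip_extent)
o=ctrl.get_obs();
for n in("scene","side","wrist"):
    im,d=ctrl.get_image(n);cv2.imwrite(f"pics/{n}0.png",im);np.save(f"{n}0.npy",d)
    print(n,ctrl.camera_model(n))
a=cv2.imread("pics/scene0.png");b=cv2.imread("pics/side0.png")
E
```

```text
pics
{'t': 0.0, 'q': array([-1.22101721e+00,  5.34038759e-02,  1.61430566e+00, -2.76196016e-05,
        1.47602285e+00, -1.18981122e-01]), 'dq': array([ 0.00039685, -0.00073554, -0.00043163, -0.00099339,  0.00128383,
       -0.00079488]), 'effort': array([ 3.06512802e-04, -3.93675399e+01, -3.70180643e+01, -2.05190081e-04,
        6.79917153e-03,  4.75839613e-06]), 'tool_pos': array([ 0.28220258, -0.55712244,  0.30262675]), 'tool_rot': array([-3.05363146e+00, -7.29114920e-01,  4.29614518e-04]), 'contact_force': array([-0.85758616, -0.06734068,  0.22431204]), 'wrist_torque': array([0.00697969, 0.03175117, 0.02197213]), 'grip_force': 0.0, 'opening': 0.08576511410781038} 0.0726
scene {'mtx': array([[428.08157952,   0.        , 259.46241537],
       [  0.        , 428.08157952, 186.96824786],
       [  0.        ,   0.        ,   1.        ]]), 'R': array([[-0.05440632,  0.99838995,  0.01604564],
       [ 0.81751165,  0.05376488, -0.57339693],
       [-0.57333643, -0.01807892, -0.81912056]]), 't': array([ 0.12695398, -0.39668517,  1.47759639])}
side {'mtx': array([[413.90435303,   0.     
[... 158 characters left out ...]
425,  0.00340129],
       [-0.12636472, -0.69350777, -0.70928057],
       [ 0.13189066,  0.69691847, -0.70491808]]), 't': array([-0.61299784,  0.114315  ,  1.02483122])}
wrist {'mtx': array([[297.31863964,   0.        , 261.93019962],
       [  0.        , 297.31863964, 190.76211548],
       [  0.        ,   0.        ,   1.        ]]), 'tool_from_camera': array([[-5.78670638e-04, -9.49103447e-01, -3.14963985e-01,
         8.15467993e-02],
       [ 9.99999757e-01, -6.71571559e-04,  1.86435233e-04,
         3.26153463e-04],
       [-3.88467176e-04, -3.14963801e-01,  9.49103605e-01,
        -6.99108471e-02],
       [ 0.00000000e+00,  0.00000000e+00,  0.00000000e+00,
         1.00000000e+00]])}
```

Run:
```python
import cv2
for n in("scene","side"):
    a=cv2.imread(f"pics/{n}0.png");cv2.imwrite(f"pics/{n}0b.png",cv2.resize(a,(800,600),interpolation=cv2.INTER_CUBIC))
```

```text
(no output)
```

View pics/scene0b.png

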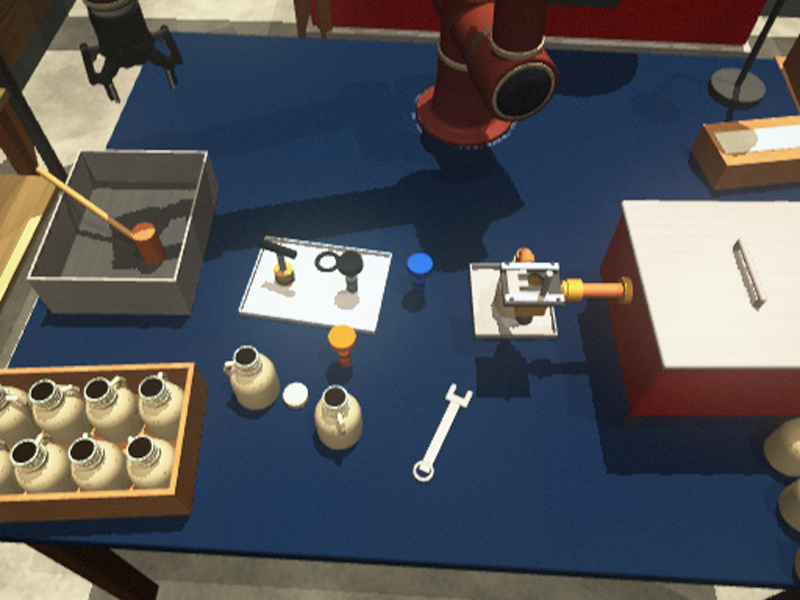

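View pics/side0b.png

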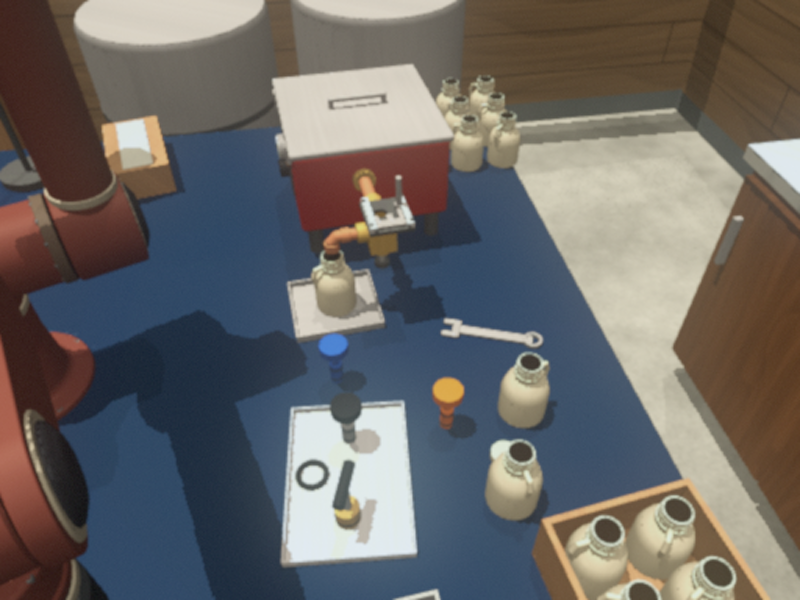

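Candidates in the scene view (800x600 pixels): black cap stem (350,263), blue (420,265), orange (342,338), T-bar (282,262), gasket (328,262). The black round cap over a steel piston is the one wanted; I'll check it close up along with the valve.

Run:
```python
from h import *
def crop(n,u,v,w,h,s):
    a=cv2.imread(f"pics/{n}0.png")[v:v+h,u:u+w]; return cv2.resize(a,(w*s,h*s),interpolation=cv2.INTER_CUBIC)
t=np.hstack([crop("scene",200,150,66,50,6),crop("scene",300,150,66,50,6)])
b=np.hstack([crop("side",195,245,66,50,6),crop("side",220,105,66,50,6)])
cv2.imwrite("pics/crops.png",np.vstack([t,b]))
d=np.load("scene0.npy");e=np.load("side0.npy")
# dark cap top: points from depth near cap
for n,dd,u0,u1,v0,v1 in(("scene",d,212,238,158,182),("side",e,208,236,248,272)):
    P=np.array([world(n,u,v,dd[v,u]) for v in range(v0,v1) for u in range(u0,u1) if dd[v,u]>0])
    q=P[(P[:,2]>.078)]; print(n,len(q),q.mean(0),q.min(0),q.max(0))
for n,dd,u0,u1,v0,v1 in(("scene",d,315,365,160,200),("side",e,225,270,105,155)):
    P=np.array([world(n,u,v,dd[v,u]) for v in range(v0,v1) for u in range(u0,u1) if dd[v,u]>0])
    q=P[(P[:,2]>.183)&(P[:,2]<.2)]; print(n,len(q),q.mean(0),q.min(0),q.max(0))
    q=P[(P[:,2]>.205)&(P[:,2]<.28)]; print(n,len(q),q.mean(0),q.min(0),q.max(0))
```

```text
scene 200 [ 0.49637211 -0.19596113  0.08756676] [ 0.4708522  -0.21663684  0.07800892] [ 0.51618667 -0.17612528  0.09285073]
side 306 [ 0.49456099 -0.20177415  0.08692742] [ 0.47298951 -0.22062362  0.07816164] [ 0.51588953 -0.17723185  0.09100246]Traceback (most recent call last):
  File "<stdin>", line 13, in <module>
  File "h.py", line 5, in world
    m=ctrl.camera_model(name);K=m["mtx"]
ValueError: time passes only in moves, steps and waits
```

View pics/crops.png

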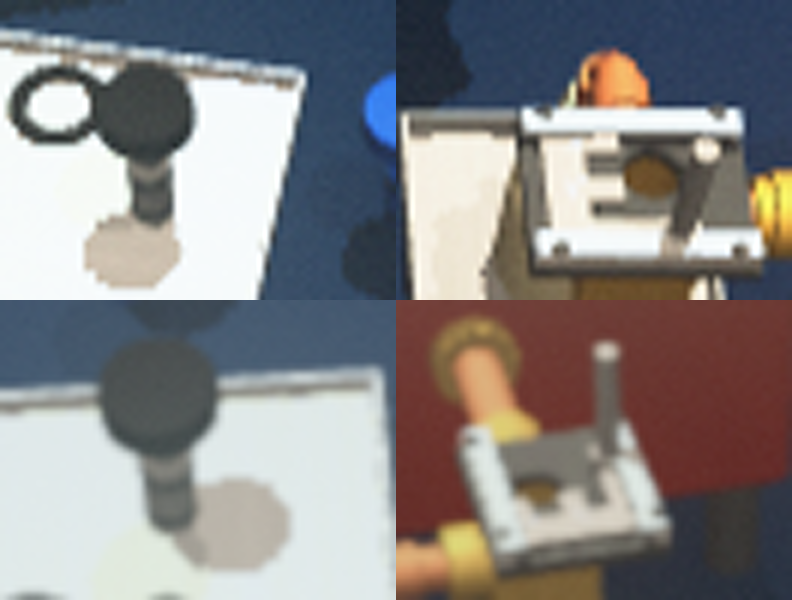

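The crops confirm the stem: black cap, steel piston, two rings. In the scene camera the bore is at about (342.7,178.7) and the pin top at (351.7,175); in the side camera, (244,136.7) and (255,113.3).

```bash
python3 - <<'E'
from station import ctrl
import pickle
pickle.dump({n:ctrl.camera_model(n) for n in("scene","side","wrist")},open("cam.pkl","wb"))
E
sed -i 's/^from station import ctrl/from station import ctrl\nimport pickle\nCM=pickle.load(open("cam.pkl","rb"))/; s/m=ctrl.camera_model(name)/m=CM[name]/' h.py
cat >> h.py <<'E'
def plane(name,u,v,z,pose=None):
    a=world(name,u,v,.1,pose);b=world(name,u,v,1.,pose);return a+(b-a)*(z-a[2])/(b[2]-a[2])
E
python3 - <<'E'
from h import *
d=np.load("scene0.npy");e=np.load("side0.npy")
for n,dd,u0,u1,v0,v1 in(("scene",d,315,365,160,200),("side",e,225,270,105,155)):
    P=np.array([world(n,u,v,dd[v,u]) for v in range(v0,v1) for u in range(u0,u1) if dd[v,u]>0])
    q=P[(P[:,2]>.183)&(P[:,2]<.205)]; print(n,len(q),q.mean(0),q.min(0),q.max(0),cv2.minAreaRect(q[:,:2].astype(np.float32)))
    q=P[(P[:,2]>.22)&(P[:,2]<.28)&(P[:,1]<.2)]; print(n,len(q),q.mean(0),q.min(0),q.max(0))
for n,b,p in(("scene",(342.7,178.7),(351.7,175)),("side",(244,136.7),(255,113.3))):
    B=plane(n,*b,.19);Q=plane(n,*p,.248);print(n,B,Q,Q-B,np.degrees(np.arctan2(*(Q-B)[1::-1]))-np.degrees(np.arctan2(3,32)))
# valve yaw from pipe plate edges in scene: white bars ends
for c in((525,122),(742,120),(537,242),(757,242)):
    print(plane("scene",300+(c[0]-396)/6,150+c[1]/6,.2))
E
```

```text
scene 962 [0.60230848 0.08280386 0.19558041] [0.56323063 0.04119082 0.18302661] [0.63782677 0.14365003 0.20435479] ((0.5999742150306702, 0.09313388168811798), (0.07158453017473221, 0.1022041067481041), 2.9549708366394043)
scene 51 [0.62256489 0.09851724 0.23868537] [0.61633822 0.09426207 0.22152078] [0.62657181 0.10379119 0.25177277]
side 718 [0.59677575 0.08725659 0.19368145] [0.56023259 0.03713541 0.18303091] [0.63626572 0.23928644 0.20484719] ((0.5981300473213196, 0.13824225962162018), (0.07564374804496765, 0.20209413766860962), 0.19636987149715424)
side 46 [0.62141778 0.09476194 0.23687708] [0.61758238 0.09026501 0.22030845] [0.62562686 0.10231313 0.25051776]
scene [0.58915489 0.09324053 0.19      ] [0.62122918 0.10049539 0.248     ] [0.03207429 0.00725486 0.058     ] 7.389391720641892
side [0.59062799 0.08607597 0.19      ] [0.62071468 0.09623642 0.248     ] [0.03008669 0.01016045 0.058     ] 13.304298636789234
[0.57592655 0.04366618 0.2       ]
[0.5694023  0.12698879 0.2       ]
[0.63159738 0.04650878 0.2       ]
[0.62624251 0.12816435 0.2       ]
```

```bash
cat >> h.py <<'E'
def go(pos,yaw):
    """normalised row from measured pose to a tool-down pose with tool x at yaw (world)"""
    o=ctrl.get_obs(); R0=Ro.from_rotvec(o["tool_rot"]); R1=Ro.from_euler("z",yaw)*Ro.from_euler("x",np.pi)
    s=R0.inv().apply(np.array(pos)-o["tool_pos"])/.6; r=(R0.inv()*R1).as_rotvec()/(np.pi/2)
    print("t",round(o["t"],2),"row",np.round(np.r_[s,r],4),"F",np.round(o["contact_force"],2))
E
python3 - <<'E'
from h import *
d=np.load("scene0.npy")
P=np.array([world("scene",u,v,d[v,u]) for v in range(145,185) for u in range(160,212) if d[v,u]>0])
q=P[P[:,2]>.075]; print("T",q.min(0),q.max(0))
go([.495,-.199,.30],.07);go([.495,-.199,.22],.07)
E
```

```text
T [ 0.46246435 -0.34968766  0.07731057] [ 0.4948326  -0.28830907  0.09953117]
t 0.15 row [ 5.861e-01 -3.724e-01  5.600e-03 -1.000e-03  1.000e-04  2.539e-01] F [-0.68 -1.02  0.46]
t 0.15 row [ 5.860e-01 -3.722e-01  1.389e-01 -1.000e-03  1.000e-04  2.539e-01] F [-0.68 -1.02  0.46]
```

apply_moves(rows=[0.586,-0.372,0.006,0,0,0.254,0.586,-0.372,0.006,0,0,0.254,0.586,-0.372,0.006,0,0,0.254,0.586,-0.372,0.006,0,0,0.254,0.586,-0.372,0.006,0,0,0.254,0.586,-0.372,0.006,0,0,0.254,0.586,-0.372,0.006,0,0,0.254,0.586,-0.372,0.139,0,0,0.254,0.586,-0.372,0.139,0,0,0.254,0.586,-0.372,0.139,0,0,0.254,0.586,-0.372,0.139,0,0,0.254,0.586,-0.372,0.139,0,0,0.254,0.586,-0.372,0.139,0,0,0.254])

```text
t: 1.45
tool_pos: [0.4957, -0.2011, 0.2228]
tool_rot: [3.138, 0.107, 0.005]
contact_force: [-0.2, 0.6, -0.2]
opening: 0.0855
grip_force: 0.0
```

Run:
```python
from h import *
o=ctrl.get_obs();pose=(o["tool_pos"],o["tool_rot"]);im,d=ctrl.get_image("wrist")
print(o["t"],pose,o["contact_force"]);np.savez("w1.npz",d=d,p=pose[0],r=pose[1])
cv2.imwrite("pics/w1.png",cv2.resize(im,(800,600)))
vv,uu=np.nonzero(d>0)
P=np.array([world("wrist",u,v,d[v,u],pose) for u,v in zip(uu[::1],vv)])
k=(abs(P[:,0]-.495)<.04)&(abs(P[:,1]+.199)<.04)&(P[:,2]>.076)&(P[:,2]<.11)
q=P[k];print(len(q),q.mean(0),q.min(0),q.max(0),cv2.minEnclosingCircle(q[:,:2].astype(np.float32)))
```

```text
1.45 (array([ 0.49574847, -0.20113471,  0.22277464]), array([3.13750594, 0.10707707, 0.00483424])) [-0.20309898  0.58189801 -0.22152993]
2584 [ 0.49745095 -0.19826572  0.08642459] [ 0.47369442 -0.21944856  0.07602249] [ 0.51747188 -0.17698768  0.08914845] ((0.49569374322891235, -0.1978621929883957), 0.022148678079247475)
```

View pics/w1.png

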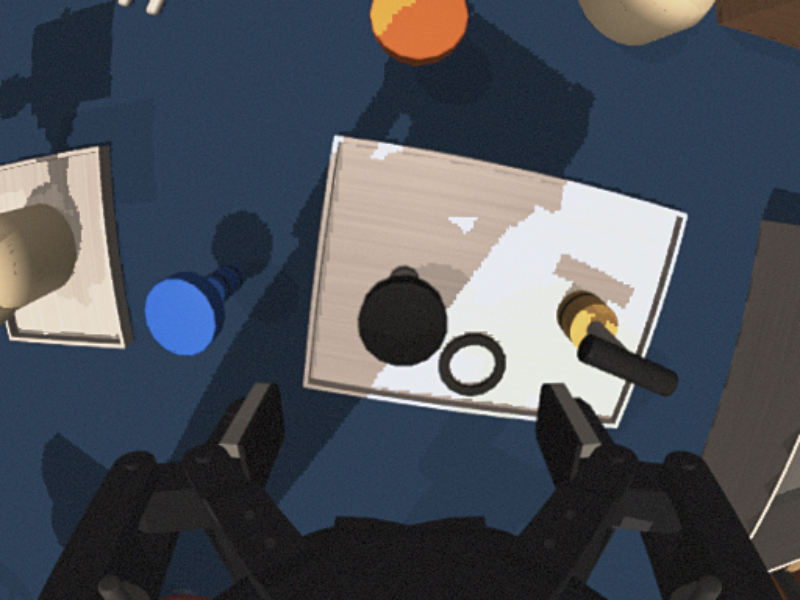

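Run:
```python
from h import *
go([.4957,-.1979,.131],.07)
```

```text
t 1.5 row [-1.000e-04 -5.600e-03  1.528e-01  1.400e-03 -1.900e-03 -1.200e-03] F [-0.24  0.13  0.34]
```

apply_moves(rows=[0,-0.0055,0.05,0.0014,-0.0019,0,0,-0.0055,0.1,0.0014,-0.0019,0,0,-0.0055,0.14,0.0014,-0.0019,0,0,-0.0055,0.152,0.0014,-0.0019,0,0,-0.0055,0.152,0.0014,-0.0019,0,0,-0.0055,0.152,0.0014,-0.0019,0], grip=0.85)

```text
t: 2.1
tool_pos: [0.4959, -0.1972, 0.1311]
tool_rot: [-3.139, -0.109, 0.001]
contact_force: [-0.0, 0.4, 0.2]
opening: 0.0726
grip_force: 0.0
```

apply_moves(rows=[0,0,0,0,0,0,0,0,0,0,0,0,0,0,0,0,0,0,0,0,0,0,0,0,0,0,0,0,0,0,0,0,0,0,0,0,0,0,0,0,0,0], grip=0.3, grip_force=40)

```text
t: 2.8
tool_pos: [0.496, -0.1968, 0.1311]
tool_rot: [-3.139, -0.11, 0.001]
contact_force: [-0.5, 0.1, 6.2]
opening: 0.0427
grip_force: 40.5
```

apply_moves(rows=[0,0,-0.04,0,0,0,0,0,-0.12,0,0,0,0,0,-0.2,0,0,0,0,0,-0.28,0,0,0,0,0,-0.36,0,0,0,0,0,-0.44,0,0,0,0,0,-0.45,0,0,0,0,0,-0.45,0,0,0])

```text
t: 3.6
tool_pos: [0.4961, -0.197, 0.4011]
tool_rot: [-3.139, -0.11, 0.0]
contact_force: [-0.1, -0.1, -2.8]
opening: 0.0426
grip_force: 41.3
```

Run:
```python
from h import *
print(ctrl.get_obs()["opening"]);go([.545,.09,.40],.07);go([.590,.09,.40],.07)
```

```text
0.04262909278650656
t 3.6 row [ 1.146e-01 -4.714e-01  2.000e-03 -2.000e-04  0.000e+00 -1.000e-04] F [-0.07 -0.09 -2.83]
t 3.6 row [ 1.895e-01 -4.662e-01  2.000e-03 -2.000e-04  0.000e+00 -1.000e-04] F [-0.07 -0.09 -2.83]
```

apply_moves(rows=[0.019,-0.046,0,0,0,0,0.045,-0.115,0,0,0,0,0.075,-0.19,0,0,0,0,0.11,-0.265,0,0,0,0,0.14,-0.34,0,0,0,0,0.17,-0.415,0,0,0,0,0.189,-0.466,0,0,0,0,0.189,-0.466,0,0,0,0,0.189,-0.466,0,0,0,0,0.189,-0.466,0,0,0,0])

```text
t: 4.6
tool_pos: [0.5889, 0.0892, 0.3974]
tool_rot: [-3.138, -0.108, 0.01]
contact_force: [-0.2, 0.2, -2.0]
opening: 0.0426
grip_force: 41.5
```

Run:
```python
from h import *
o=ctrl.get_obs();pose=(o["tool_pos"],o["tool_rot"]);im,d=ctrl.get_image("wrist");sm,sd=ctrl.get_image("side");cm,cd=ctrl.get_image("scene")
print(o["t"],pose);np.savez("w2.npz",d=d,p=pose[0],r=pose[1],sd=sd,cd=cd)
for n,i in(("w2",im),("s2",sm),("c2",cm)):cv2.imwrite(f"pics/{n}raw.png",i)
# predicted bore pixel: search
best=min(((np.linalg.norm(plane("wrist",u,v,.19,pose)[:2]-[.59,.09]),u,v) for u in range(150,400,2) for v in range(100,384,2)))
print(best);_,u,v=best
u0=u-50;v0=min(v-40,384-75)
print(u0,v0);cv2.imwrite("pics/w2.png",cv2.resize(im[v0:v0+75,u0:u0+100],(800,600),interpolation=cv2.INTER_CUBIC))
```

```text
4.6 (array([0.5889305 , 0.08921279, 0.39741177]), array([-3.13801395, -0.10819944,  0.01013001]))
(np.float64(0.000777377480548268), 262, 178)
212 138
```

View pics/w2.png

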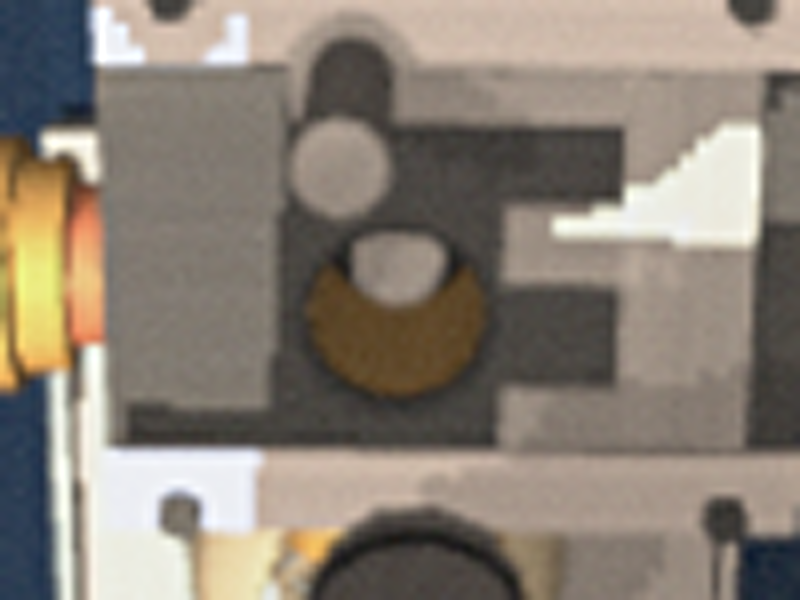

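The bore ellipse is centred at about u=261.8, v=176.8 (wrist). The stem's foot shows at the bottom, slightly to the right. I'll take a settled look that includes the foot.

Run:
```python
from h import *
p=np.load("w2.npz");print("bore old",plane("wrist",261.75,176.75,.19,(p["p"],p["r"])))
pin=(212+340/8,138+167/8);print("pin",plane("wrist",*pin,.248,(p["p"],p["r"])))
for c in((180,513),(725,520),(170,2),(750,3)):print("screw",plane("wrist",212+c[0]/8,138+c[1]/8,.2,(p["p"],p["r"])))
o=ctrl.get_obs();pose=(o["tool_pos"],o["tool_rot"]);im,d=ctrl.get_image("wrist");sm,sd=ctrl.get_image("side");cm,_=ctrl.get_image("scene")
print(o["t"],pose);np.savez("w3.npz",d=d,p=pose[0],r=pose[1])
a=cv2.resize(im[150:270,222:302],(400,600),interpolation=cv2.INTER_CUBIC)
b=cv2.resize(sm[75:155,210:290],(300,300),interpolation=cv2.INTER_CUBIC)
c=cv2.resize(cm[110:190,300:380],(300,300),interpolation=cv2.INTER_CUBIC)
cv2.imwrite("pics/w3.png",np.hstack([a,np.vstack([b,c])]))
```

```text
bore old [0.59140459 0.08956761 0.19      ]
pin [0.62164477 0.09698029 0.248     ]
screw [0.56715779 0.11420374 0.2       ]
screw [0.570745   0.04850349 0.2       ]
screw [0.62881963 0.11797473 0.2       ]
screw [0.63341427 0.05232606 0.2       ]
4.75 (array([0.58921383, 0.08884445, 0.3990961 ]), array([-3.13777369, -0.10679433,  0.00591234]))
```

View pics/w3.png

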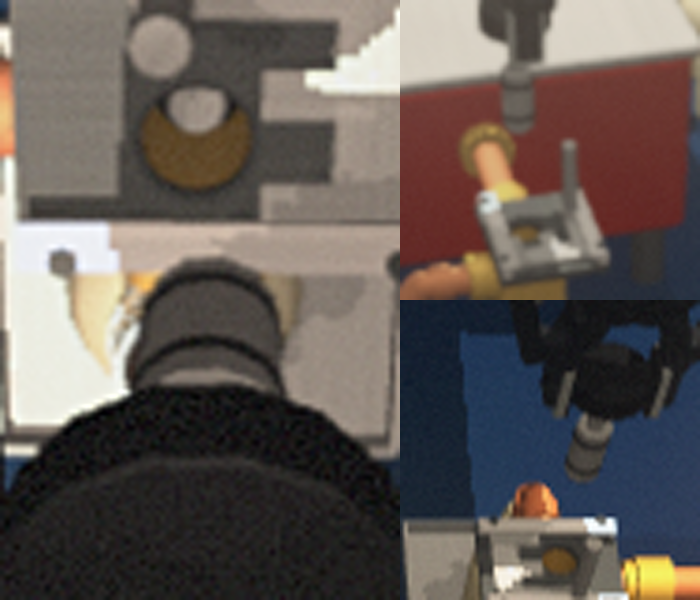

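Run:
```python
from h import *
from scipy.optimize import least_squares
p=np.load("w3.npz");d=p["d"];pose=(p["p"],p["r"]);I=(np.zeros(3),np.zeros(3))
def pts(u0,u1,v0,v1): return np.array([world("wrist",u,v,d[v,u],I) for v in range(v0,v1) for u in range(u0,u1) if d[v,u]>0])
P=pts(225,300,200,384)
k=(np.hypot(P[:,0],P[:,1])<.035)&(P[:,2]>.03)&(P[:,2]<.15)
P=P[k];top=P[(P[:,2]<.052)]
print(len(P),"z hist",np.histogram(P[:,2],np.arange(.03,.15,.01)))
if len(top)>50:
    t=top-top.mean(0);n=np.linalg.svd(t,full_matrices=False)[2][2];print("cap plane",top.mean(0),n/n[2],cv2.minEnclosingCircle(top[:,:2].astype(np.float32)))
pis=P[(P[:,2]>.09)&(P[:,2]<.128)]
f=lambda a:np.hypot(pis[:,0]-a[0]-a[2]*(pis[:,2]-.128),pis[:,1]-a[1]-a[3]*(pis[:,2]-.128))-.01
s=least_squares(f,[0,0,0,0],loss="soft_l1",f_scale=.001);print("piston",len(pis),s.x,np.sqrt(np.mean(s.fun**2)))
print("foot edge",[world("wrist",263.4,201.6,dd,I) for dd in(.18,.19,.2)])
go([.5914,.0896,.398],.06)
```

```text
6491 z hist (array([   0, 5232,  585,    1,    0,   78,  194,  168,  165,   68,    0]), array([0.03, 0.04, 0.05, 0.06, 0.07, 0.08, 0.09, 0.1 , 0.11, 0.12, 0.13,
       0.14]))
cap plane [0.0027886  0.00037803 0.04463009] [-0.04681596  0.01228975  1.        ] ((-0.0005093463696539402, 0.0004274340462870896), 0.022413214668631554)
piston 595 [-0.00061388  0.0012574   0.00334411  0.01397901] 0.00027559446510319076
foot edge [array([0.01862253, 0.00124554, 0.09885993]), array([0.01512674, 0.00129662, 0.10823608]), array([0.01163095, 0.00134769, 0.11761224])]
t 4.9 row [ 0.0034 -0.0004  0.0029 -0.0014  0.0017  0.0055] F [ 0.49  0.57 -1.54]
```

Run:
```python
from h import *
p=np.load("w3.npz");pose=(p["p"],p["r"])
B=plane("wrist",261.2,177.2,.19,pose);print(B)
B=(B[:2]+[.5914,.0896])/2
go([B[0]+.0006,B[1]+.0013,.333],.06)
```

```text
[0.59127118 0.0897531  0.19      ]
t 4.9 row [ 0.0048 -0.0024  0.1112 -0.0014  0.0017  0.0055] F [ 0.49  0.57 -1.54]
```

apply_moves(rows=[0.005,-0.0025,0,-0.0014,0.0017,0.0055,0.005,-0.0025,0.03,-0.0014,0.0017,0.0055,0.005,-0.0025,0.07,-0.0014,0.0017,0.0055,0.005,-0.0025,0.1,-0.0014,0.0017,0.0055,0.005,-0.0025,0.111,-0.0014,0.0017,0.0055,0.005,-0.0025,0.111,-0.0014,0.0017,0.0055,0.005,-0.0025,0.111,-0.0014,0.0017,0.0055,0.005,-0.0025,0.111,-0.0014,0.0017,0.0055])

```text
t: 5.7
tool_pos: [0.5926, 0.0919, 0.3345]
tool_rot: [-3.14, -0.096, -0.003]
contact_force: [0.0, -0.3, -1.4]
opening: 0.0425
grip_force: 41.5
```

Run:
```python
from h import *
go([.5919,.091,.333],.06)
sm,_=ctrl.get_image("side");cm,_=ctrl.get_image("scene")
b=cv2.resize(sm[85:160,205:280],(400,400),interpolation=cv2.INTER_CUBIC)
c=cv2.resize(cm[125:200,305:380],(400,400),interpolation=cv2.INTER_CUBIC)
cv2.imwrite("pics/s4.png",np.hstack([b,c]))
```

```text
t 5.7 row [-0.0013  0.0014  0.0026  0.     -0.0014  0.0008] F [ 0.03 -0.31 -1.44]
```

View pics/s4.png

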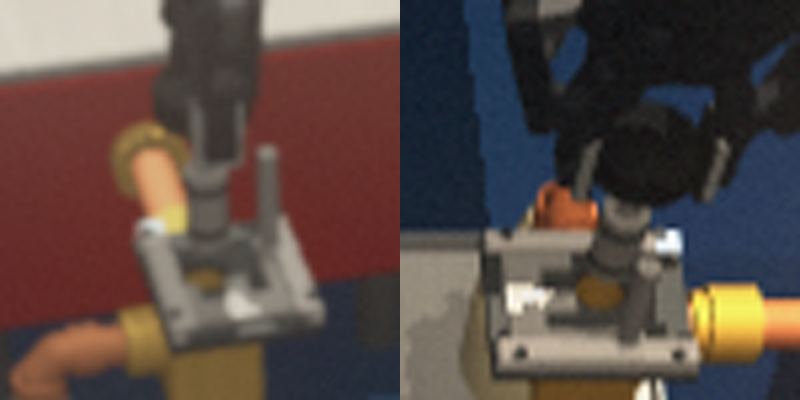

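Run:
```python
from h import *
for n,u0,v0 in(("side",205,85),("scene",305,125)):
    m=CM[n]
    for q in((.5914,.0897,.19),(.5914,.0897,.2065),(.5914,.0897,.2465)):
        c=m["R"]@np.array(q)+m["t"];k=m["mtx"]@c/c[2];print(n,q,(k[:2]-[u0,v0])*400/75, k[:2])
```

```text
side (0.5914, 0.0897, 0.19) [208.46698623 270.99147226] [244.08755992 135.81090105]
side (0.5914, 0.0897, 0.2065) [207.43427075 241.81603043] [243.89392577 130.3405057 ]
side (0.5914, 0.0897, 0.2465) [204.83016048 168.24681451] [243.40565509 116.54627772]
scene (0.5914, 0.0897, 0.19) [193.11142816 290.17252339] [341.20839278 179.40734814]
scene (0.5914, 0.0897, 0.2065) [199.82482202 267.28910322] [342.46715413 175.11670685]
scene (0.5914, 0.0897, 0.2465) [216.90529372 209.06823624] [345.66974257 164.2002943 ]
```

Run:
```python
from h import *
from scipy.optimize import least_squares
o=ctrl.get_obs();pose=(o["tool_pos"],o["tool_rot"]);print(pose)
for n in("wrist","side","scene"):
    im,d=ctrl.get_image(n);cv2.imwrite(f"pics/{n}5.png",im)
    if n=="wrist":r=(225,300,150,300)
    elif n=="side":r=(225,265,95,140)
    else:r=(325,365,140,190)
    P=np.array([world(n,u,v,d[v,u],pose) for v in range(r[2],r[3]) for u in range(r[0],r[1]) if d[v,u]>0])
    for lo,hi in((.205,.248),):
        q=P[(np.hypot(P[:,0]-.592,P[:,1]-.09)<.02)&(P[:,2]>lo)&(P[:,2]<hi)]
        if len(q)<20:print(n,len(q));continue
        f=lambda a:np.hypot(q[:,0]-a[0]-a[2]*(q[:,2]-.206),q[:,1]-a[1]-a[3]*(q[:,2]-.206))-.01
        s=least_squares(f,[.592,.09,0,0],loss="soft_l1",f_scale=.001);print(n,len(q),s.x,np.sqrt(np.mean(s.fun**2)),"zmin",q[:,2].min())
    q=P[(P[:,2]>.1)&(P[:,2]<.2)&(np.hypot(P[:,0]-.592,P[:,1]-.09)<.02)]
    if len(q): print("  below",np.percentile(q[:,2],[5,50,95]))
```

```text
(array([0.59257587, 0.09184462, 0.33441277]), array([-3.14012059e+00, -9.60438295e-02, -3.12810545e-03]))
wrist 676 [ 0.59238134  0.09057942 -0.01220827  0.01090973] 0.00038791598410791497 zmin 0.20725024860643892
  below [0.15761401 0.18976048 0.19506187]
side 119 [0.59132816 0.0902595  0.00165118 0.03977972] 0.0015747505960525014 zmin 0.21012643733927042
  below [0.17842673 0.19000674 0.19619556]
scene 117 [ 0.5903242   0.09155842 -0.0243532   0.0464611 ] 0.0012843293459709076 zmin 0.21001251979366517
  below [0.16849012 0.19117516 0.19745453]
```

apply_moves(rows=[-0.0014,0.0015,0,0,-0.0014,0,-0.0014,0.0015,0.006,0,-0.0014,0,-0.0014,0.0015,0.012,0,-0.0014,0,-0.0014,0.0015,0.018,0,-0.0014,0,-0.0014,0.0015,0.024,0,-0.0014,0,-0.0014,0.0015,0.029,0,-0.0014,0,-0.0014,0.0015,0.033,0,-0.0014,0,-0.0014,0.0015,0.033,0,-0.0014,0])

```text
t: 6.75
tool_pos: [0.5912, 0.0909, 0.3125]
tool_rot: [3.14, 0.096, -0.005]
contact_force: [0.3, -0.0, -2.0]
opening: 0.0427
grip_force: 41.5
```

apply_moves(rows=[0,0,0.006,0,0,0,0,0,0.012,0,0,0,0,0,0.018,0,0,0,0,0,0.024,0,0,0,0,0,0.03,0,0,0,0,0,0.036,0,0,0,0,0,0.04,0,0,0,0,0,0.04,0,0,0])

```text
t: 7.55
tool_pos: [0.5911, 0.0908, 0.2886]
tool_rot: [3.14, 0.096, -0.005]
contact_force: [0.4, -0.6, -1.9]
opening: 0.0426
grip_force: 41.5
```

apply_moves(rows=[0,0,0.003,0,0,0,0,0,0.003,0,0,0,0,0,0.003,0,0,0])

```text
t: 7.85
tool_pos: [0.5915, 0.0909, 0.2881]
tool_rot: [3.14, 0.096, -0.002]
contact_force: [0.3, -1.0, -0.1]
opening: 0.0422
grip_force: 41.7
```

apply_moves(rows=[0,0,0,0,0,0,0,0,0,0,0,0,0,0,0,0,0,0,0,0,0,0,0,0,0,0,0,0,0,0,0,0,0,0,0,0], grip=0.75)

```text
t: 8.45
tool_pos: [0.5913, 0.0909, 0.2874]
tool_rot: [3.14, 0.096, -0.004]
contact_force: [-0.8, -0.1, 0.2]
opening: 0.064
grip_force: 0.0
```

apply_moves(rows=[0,0,-0.05,0,0,0,0,0,-0.13,0,0,0,0,0,-0.15,0,0,0,0,0,-0.15,0,0,0,0,0,-0.15,0,0,0,0,0,-0.15,0,0,0])

```text
t: 9.05
tool_pos: [0.5909, 0.0909, 0.3747]
tool_rot: [3.14, 0.096, -0.01]
contact_force: [-0.2, -0.2, -0.8]
opening: 0.0639
grip_force: 0.0
```

Run:
```python
from h import *
o=ctrl.get_obs();pose=(o["tool_pos"],o["tool_rot"]);im,d=ctrl.get_image("wrist");print(pose,o["contact_force"],ctrl.tip_extent)
np.savez("w6.npz",d=d,p=pose[0],r=pose[1]);cv2.imwrite("pics/w6raw.png",im)
cv2.imwrite("pics/w6.png",cv2.resize(im[130:280,162:362],(800,600),interpolation=cv2.INTER_CUBIC))
vv,uu=np.nonzero(d[100:330,150:380]>0)
P=np.array([world("wrist",u+150,v+100,d[v+100,u+150],pose) for u,v in zip(uu,vv)])
q=P[(np.hypot(P[:,0]-.5914,P[:,1]-.0897)<.025)&(P[:,2]>.236)&(P[:,2]<.26)]
print(len(q),cv2.minEnclosingCircle(q[:,:2].astype(np.float32)),np.percentile(q[:,2],[5,50,95]))
q=P[(np.hypot(P[:,0]-.622,P[:,1]-.097)<.008)&(P[:,2]>.24)&(P[:,2]<.26)]
print("pin",len(q),q.mean(0) if len(q) else 0)
```

```text
(array([0.59085584, 0.09088133, 0.37466826]), array([ 3.14003015,  0.09607713, -0.01026144])) [-0.1548992  -0.16862173 -0.77644541] 0.0726
2668 ((0.5909465551376343, 0.08946795761585236), 0.02211643010377884) [0.24199566 0.24381005 0.24487104]
pin 184 [0.6227003  0.09773354 0.24707   ]
```

View pics/w6.png

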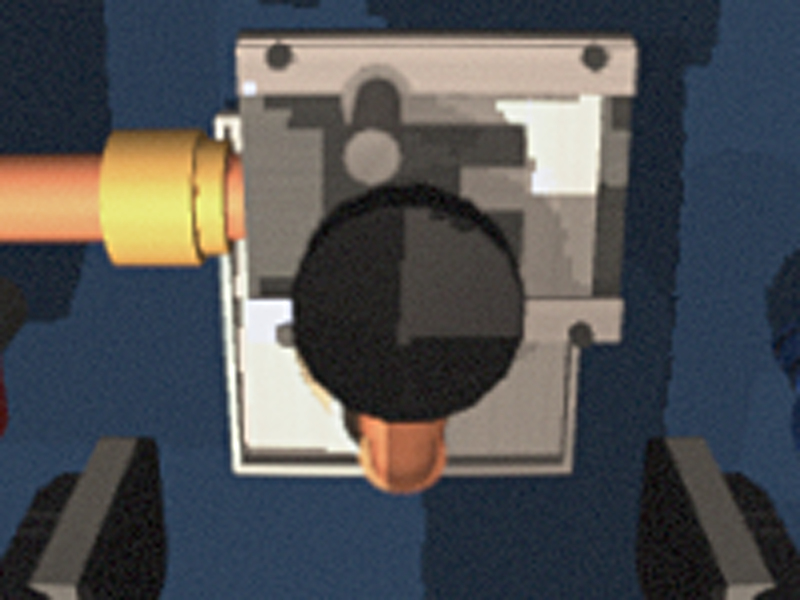

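Run:
```python
from h import *
go([.607,.078,.375],np.pi/2)
```

```text
t 9.1 row [ 2.550e-02  2.310e-02 -8.000e-04 -3.300e-03  3.300e-03 -9.611e-01] F [ 0.61  0.74 -0.76]
```

apply_moves(rows=[0.0255,0.023,-0.001,-0.0033,0.0033,-0.961,0.0255,0.023,-0.001,-0.0033,0.0033,-0.961,0.0255,0.023,-0.001,-0.0033,0.0033,-0.961,0.0255,0.023,-0.001,-0.0033,0.0033,-0.961,0.0255,0.023,-0.001,-0.0033,0.0033,-0.961,0.0255,0.023,-0.001,-0.0033,0.0033,-0.961,0.0255,0.023,-0.001,-0.0033,0.0033,-0.961,0.0255,0.023,-0.001,-0.0033,0.0033,-0.961,0.0255,0.023,-0.001,-0.0033,0.0033,-0.961,0.0255,0.023,-0.001,-0.0033,0.0033,-0.961,0.0255,0.023,-0.001,-0.0033,0.0033,-0.961,0.0255,0.023,-0.001,-0.0033,0.0033,-0.961,0.0255,0.023,-0.001,-0.0033,0.0033,-0.961,0.0255,0.023,-0.001,-0.0033,0.0033,-0.961], grip=0.21)

```text
t: 10.5
tool_pos: [0.6076, 0.0781, 0.3776]
tool_rot: [2.221, 2.218, 0.004]
contact_force: [-0.5, 0.4, 0.5]
opening: 0.0178
grip_force: 0.0
```

Run:
```python
from h import *
o=ctrl.get_obs();pose=(o["tool_pos"],o["tool_rot"]);im,d=ctrl.get_image("wrist");print(pose,o["opening"],o["contact_force"],o["q"])
cv2.imwrite("pics/w7.png",cv2.resize(im[150:384,100:412],(800,600),interpolation=cv2.INTER_CUBIC))
np.savez("w7.npz",d=d,p=pose[0],r=pose[1])
I=(np.zeros(3),np.zeros(3));vv,uu=np.nonzero(d>0)
P=np.array([world("wrist",u,v,d[v,u],I) for u,v in zip(uu,vv)])
q=P[(P[:,2]>.03)&(P[:,2]<.085)&(abs(P[:,1])<.06)&(abs(P[:,0])<.03)]
for z in np.arange(.03,.085,.005):
    s=q[abs(q[:,2]-z)<.0025]
    for g in(s[s[:,1]<0],s[s[:,1]>0]):
        if len(g):print(round(z,3),len(g),np.round(g.min(0)*1e3,1),np.round(g.max(0)*1e3,1))
print("tip z",np.percentile(q[:,2],[99,100]))
go([.607,.078,.33],np.pi/2)
```

```text
(array([0.6075538 , 0.07808092, 0.37761887]), array([2.22115411, 2.21813127, 0.00409178])) 0.017777691192274136 [-0.54263292  0.35178688  0.47899499] [ 6.37793127e-03 -1.14682329e-02  1.55633386e+00  2.13697466e-05
  1.59308697e+00  7.74030320e-03]
0.03 98 [ -6.  -29.5  30. ] [ 13.8 -10.   32.4]
0.03 87 [-6.7 10.7 30. ] [13.7 29.8 32.5]
0.035 282 [-10.5 -24.7  32.6] [13.2 -8.5 37.4]
0.035 294 [-10.    9.   32.5] [13.1 25.8 37.5]
0.04 153 [ -8.6 -22.2  37.5] [12.3 -8.6 42.5]
0.04 135 [-9.9  9.2 37.5] [12.7 23.  42.5]
0.045 196 [-10.2 -22.2  42.5] [12.4 -8.5 47.5]
0.045 214 [-10.6   9.3  42.5] [12.5 22.8 47.5]
0.05 174 [-10.4 -22.2  47.5] [12.5 -8.4 52.4]
0.05 170 [-9.9  9.2 47.5] [12.4 22.8 52.5]
0.055 162 [ -8.2 -22.4  52.5] [12.4 -8.5 57.5]
0.055 156 [-8.2  9.2 52.5] [12.8 22.7 57.4]
0.06 140 [-10.1 -22.4  57.5] [12.1 -8.4 62.5]
0.06 139 [-10.6   9.2  57.5] [11.9 23.  62.5]
0.065 130 [ -4.5 -21.6  62.5] [12.1 -8.4 67.5]
0.065 127 [-2.9  9.1 62.5] [12.4 22.5 67.5]
0.07 25 [ -9.8 -14.3  67.7] [11.8 -8.4 72.3]
0.07 28 [-9.4  9.1 67.5] [11.8 15.6 72.1]
0.075 3 [-3.8 -8.5 72.5] [-2.1 -8.5 72.9]
0.075 4 [-7.1  9.2 72.5] [-1.3  9.3 72.8]
tip z [0.07005405 0.07293509]
t 10.55 row [-0.0001 -0.0013  0.0796  0.0025 -0.     -0.0007] F [ 0.22 -0.54 -0.06]
```

View pics/w7.png

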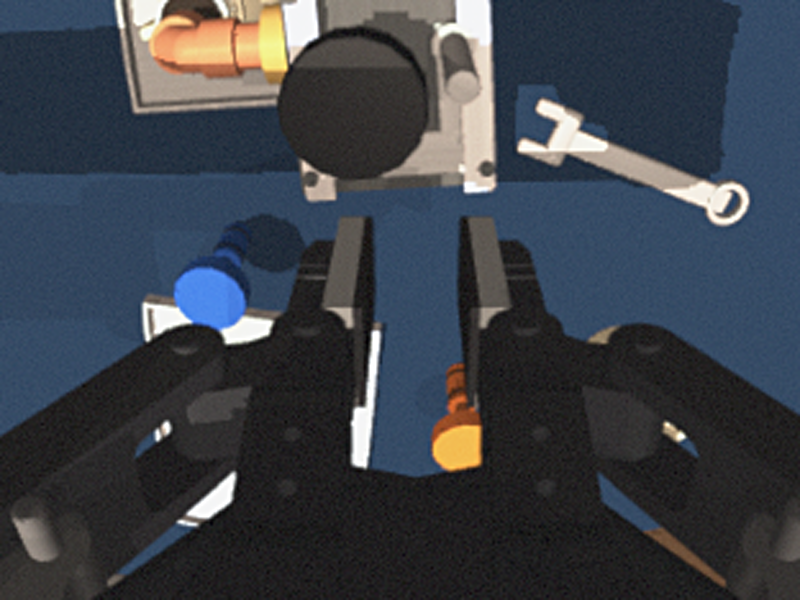

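Stem stands in the bore, with the cap at about (352,103) and the pin at (460,80). Pads are 6.5 mm thick at the tips. I'll set a 26 mm opening and go down to just above the cap.

apply_moves(rows=[0.0015,0,0.03,0.0025,0,0,0.0015,0,0.06,0.0025,0,0,0.0015,0,0.08,0.0025,0,0,0.0015,0,0.09,0.0025,0,0,0.0015,0,0.09,0.0025,0,0,0.0015,0,0.09,0.0025,0,0,0.0015,0,0.09,0.0025,0,0], grip=0.306)

```text
t: 11.25
tool_pos: [0.6082, 0.079, 0.325]
tool_rot: [2.221, 2.22, 0.002]
contact_force: [-0.3, 0.2, 0.3]
opening: 0.0261
grip_force: 0.0
```

Run:
```python
from h import *
o=ctrl.get_obs();print(o["tool_pos"],o["opening"]);go([.6074,.079,.3165],np.pi/2)
```

```text
[0.60821055 0.07897939 0.32503051] 0.0260737929672131
t 11.25 row [ 0.     -0.0014  0.0142  0.0013 -0.0001 -0.0001] F [-0.35  0.19  0.27]
```

apply_moves(rows=[0,-0.0014,0.007,0.0013,0,0,0,-0.0014,0.0142,0.0013,0,0,0,-0.0014,0.0142,0.0013,0,0,0,-0.0014,0.0142,0.0013,0,0])

```text
t: 11.65
tool_pos: [0.6073, 0.0789, 0.3164]
tool_rot: [-2.222, -2.221, 0.0]
contact_force: [-0.2, -0.5, 4.5]
opening: 0.026
grip_force: 2.1
```

apply_moves(rows=[0,0,0.005,0,0,0,0,0,0.005,0,0,0,0,0,0.005,0,0,0])

```text
t: 11.95
tool_pos: [0.6074, 0.0789, 0.3136]
tool_rot: [2.222, 2.221, 0.0]
contact_force: [-0.9, 0.2, 6.3]
opening: 0.0262
grip_force: 2.7
```

apply_moves(rows=[0,0,0.005,0,0,0,0,0,0.005,0,0,0,0,0,0.005,0,0,0])

```text
t: 12.25
tool_pos: [0.6074, 0.0789, 0.3107]
tool_rot: [2.221, 2.221, 0.0]
contact_force: [-0.6, -0.4, 6.1]
opening: 0.0259
grip_force: 2.8
```

apply_moves(rows=[0,0,0.005,0,0,0,0,0,0.005,0,0,0,0,0,0.005,0,0,0])

```text
t: 12.55
tool_pos: [0.6074, 0.0789, 0.3079]
tool_rot: [2.221, 2.221, 0.0]
contact_force: [-1.5, -0.3, 5.3]
opening: 0.0262
grip_force: 3.0
```

apply_moves(rows=[0,0,0.005,0,0,0,0,0,0.005,0,0,0])

```text
t: 12.75
tool_pos: [0.6075, 0.079, 0.3051]
tool_rot: [2.221, 2.221, 0.001]
contact_force: [-0.8, 0.5, 8.1]
opening: 0.0261
grip_force: 3.2
```

apply_moves(rows=[0,0,0.0017,0,0,0,0,0,0.0017,0,0,0])

```text
t: 12.95
tool_pos: [0.6075, 0.0789, 0.3044]
tool_rot: [2.221, 2.221, 0.001]
contact_force: [-1.2, -0.4, 6.9]
opening: 0.0264
grip_force: 3.6
```

apply_moves(rows=[0,0,0.0017,0,0,0,0,0,0.0017,0,0,0])

```text
t: 13.15
tool_pos: [0.6076, 0.079, 0.3035]
tool_rot: [2.221, 2.221, 0.001]
contact_force: [-1.4, -0.9, 8.0]
opening: 0.0261
grip_force: 3.9
```

apply_moves(rows=[0,0,0.0017,0,0,0,0,0,0.0017,0,0,0])

```text
t: 13.35
tool_pos: [0.6076, 0.079, 0.3026]
tool_rot: [2.221, 2.221, 0.001]
contact_force: [-1.9, -0.9, 6.8]
opening: 0.0264
grip_force: 4.0
```

apply_moves(rows=[0,0,0.0017,0,0,0,0,0,0.0017,0,0,0])

```text
t: 13.55
tool_pos: [0.6076, 0.079, 0.3017]
tool_rot: [2.221, 2.221, 0.001]
contact_force: [-0.3, -0.4, 8.2]
opening: 0.0263
grip_force: 4.2
```

apply_moves(rows=[0,0,0.0017,0,0,0,0,0,0.0017,0,0,0])

```text
t: 13.75
tool_pos: [0.6076, 0.079, 0.3007]
tool_rot: [2.221, 2.221, 0.001]
contact_force: [-0.8, -0.4, 8.2]
opening: 0.0261
grip_force: 4.3
```

apply_moves(rows=[0,0,0.0017,0,0,0,0,0,0.0017,0,0,0])

```text
t: 13.95
tool_pos: [0.6076, 0.079, 0.2998]
tool_rot: [2.221, 2.221, 0.002]
contact_force: [-0.8, 0.2, 8.2]
opening: 0.0262
grip_force: 4.4
```

apply_moves(rows=[0,0,0.0017,0,0,0,0,0,0.0017,0,0,0])

```text
t: 14.15
tool_pos: [0.6076, 0.079, 0.2989]
tool_rot: [2.221, 2.221, 0.002]
contact_force: [-1.6, 0.2, 9.3]
opening: 0.0259
grip_force: 4.5
```

apply_moves(rows=[0,0,0.0017,0,0,0,0,0,0.0017,0,0,0])

```text
t: 14.35
tool_pos: [0.6078, 0.079, 0.2989]
tool_rot: [2.22, 2.22, 0.002]
contact_force: [-2.8, 0.4, 11.9]
opening: 0.0263
grip_force: 6.0
```

apply_moves(rows=[0,0,0.001,0,0,0,0,0,0.001,0,0,0])

```text
t: 14.55
tool_pos: [0.6078, 0.079, 0.2988]
tool_rot: [2.22, 2.22, 0.003]
contact_force: [-3.2, -1.1, 13.6]
opening: 0.026
grip_force: 6.9
```

Run:
```python
from h import *
go([.607,.079,.2989],np.pi/2);print(ctrl.get_obs()["grip_force"])
```

```text
t 14.55 row [-0.     -0.0014 -0.0001  0.0016 -0.      0.    ] F [-3.19 -1.1  13.56]
6.869295226642862
```

apply_moves(rows=[0,0,0.0008,0,0,0,0,0,0.0008,0,0,0])

```text
t: 14.75
tool_pos: [0.6078, 0.079, 0.2989]
tool_rot: [2.22, 2.22, 0.003]
contact_force: [-3.3, -0.4, 14.9]
opening: 0.0261
grip_force: 7.6
```

apply_moves(rows=[0.0015,0,0,0,0,0,0.003,0,0,0,0,0,0.003,0,0,0,0,0])

```text
t: 15.05
tool_pos: [0.6082, 0.0802, 0.299]
tool_rot: [2.219, 2.219, 0.002]
contact_force: [-1.8, -3.4, 14.3]
opening: 0.0262
grip_force: 7.4
```

apply_moves(rows=[0.0025,-0.0005,0.0003,0,0,0,0.005,-0.0005,0.0003,0,0,0,0.005,-0.0005,0.0003,0,0,0])

```text
t: 15.35
tool_pos: [0.6082, 0.0822, 0.2993]
tool_rot: [2.217, 2.216, 0.001]
contact_force: [-1.9, -5.5, 15.5]
opening: 0.0264
grip_force: 8.0
```

apply_moves(rows=[0.0025,-0.0005,0,0,0,0,0.005,-0.0005,0,0,0,0,0.005,-0.0005,0,0,0,0])

```text
t: 15.65
tool_pos: [0.608, 0.0837, 0.2994]
tool_rot: [2.216, 2.214, -0.004]
contact_force: [-2.4, -10.5, 15.6]
opening: 0.0264
grip_force: 8.9
```

apply_moves(rows=[0.0025,-0.0005,0,0,0,0,0.004,-0.0005,0,0,0,0,0.004,-0.0005,0,0,0,0])

```text
t: 15.95
tool_pos: [0.6078, 0.0857, 0.2996]
tool_rot: [2.216, 2.213, -0.004]
contact_force: [-2.3, -12.1, 16.5]
opening: 0.0262
grip_force: 9.5
```

Run:
```python
from h import *
go([.607,.0837,.2989],np.pi/2);o=ctrl.get_obs();print(o["tool_pos"],o["wrist_torque"])
im,d=ctrl.get_image("scene");cv2.imwrite("pics/sc8.png",im);sm,_=ctrl.get_image("side");wm,_=ctrl.get_image("wrist")
b=cv2.resize(sm[85:160,215:290],(266,400),interpolation=cv2.INTER_CUBIC)
c=cv2.resize(im[125:200,305:380],(266,400),interpolation=cv2.INTER_CUBIC)
a=cv2.resize(wm[160:260,212:312],(266,400),interpolation=cv2.INTER_CUBIC)
cv2.imwrite("pics/v8.png",np.hstack([a,b,c]))
```

```text
t 15.95 row [-0.0033 -0.0013  0.0012  0.0033  0.0057 -0.001 ] F [ -2.34 -12.11  16.47]
[0.60776586 0.08570218 0.29958587] [-2.23248849  0.67227492  0.13138885]
```

View pics/v8.png

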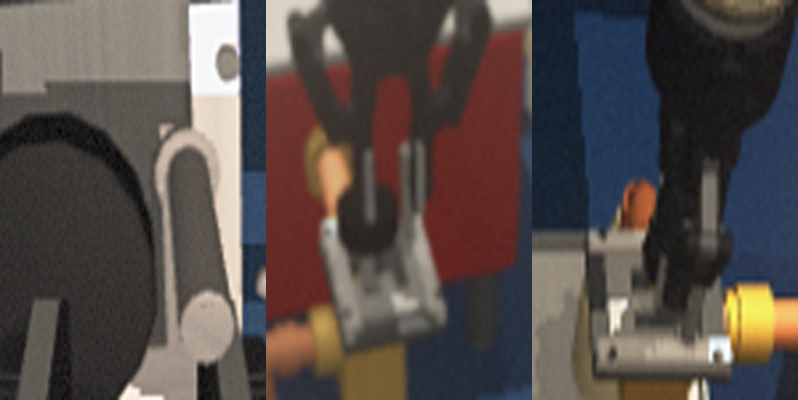

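apply_moves(rows=[0.0025,-0.0003,0,0,0,0,0.005,-0.0003,0,0,0,0,0.005,-0.0003,0,0,0,0])

```text
t: 16.4
tool_pos: [0.6076, 0.0887, 0.2996]
tool_rot: [2.216, 2.213, -0.004]
contact_force: [-1.4, -11.8, 16.9]
opening: 0.026
grip_force: 9.0
```

apply_moves(rows=[0.0025,-0.0003,0,0,0,0,0.005,-0.0003,0,0,0,0,0.005,-0.0003,0,0,0,0])

```text
t: 16.7
tool_pos: [0.6076, 0.0923, 0.2994]
tool_rot: [2.216, 2.213, -0.002]
contact_force: [-1.2, -9.9, 15.0]
opening: 0.0262
grip_force: 8.1
```

apply_moves(rows=[0.0025,-0.0003,0.0003,0,0,0,0.005,-0.0003,0.0003,0,0,0,0.005,-0.0003,0.0003,0,0,0])

```text
t: 17.0
tool_pos: [0.6075, 0.0953, 0.2992]
tool_rot: [2.216, 2.213, -0.001]
contact_force: [-0.4, -9.7, 16.0]
opening: 0.0257
grip_force: 7.7
```

apply_moves(rows=[0.0025,-0.0003,0.0002,0,0,0,0.005,-0.0003,0.0002,0,0,0,0.005,-0.0003,0.0002,0,0,0])

```text
t: 17.3
tool_pos: [0.6074, 0.0985, 0.299]
tool_rot: [2.216, 2.213, -0.0]
contact_force: [-0.7, -9.4, 15.1]
opening: 0.0264
grip_force: 7.3
```

apply_moves(rows=[0.0017,-0.0002,0.0003,0,0,0,0.0033,-0.0002,0.0003,0,0,0,0.0033,-0.0002,0.0003,0,0,0])

```text
t: 17.6
tool_pos: [0.6073, 0.1005, 0.2989]
tool_rot: [2.216, 2.213, 0.0]
contact_force: [0.7, -10.2, 14.5]
opening: 0.0261
grip_force: 7.4
```

apply_moves(rows=[0.0017,-0.0002,0.0002,0,0,0,0.0033,-0.0002,0.0002,0,0,0,0.0033,-0.0002,0.0002,0,0,0])

```text
t: 17.9
tool_pos: [0.6073, 0.1022, 0.2988]
tool_rot: [2.216, 2.213, -0.0]
contact_force: [0.4, -11.3, 15.2]
opening: 0.026
grip_force: 8.0
```

apply_moves(rows=[0.0017,-0.0002,0,0,0,0,0.0033,-0.0002,0,0,0,0,0.0033,-0.0002,0,0,0,0])

```text
t: 18.2
tool_pos: [0.6073, 0.1027, 0.2987]
tool_rot: [2.215, 2.21, -0.004]
contact_force: [0.3, -16.6, 14.6]
opening: 0.0264
grip_force: 9.8
```

Run:
```python
from h import *
o=ctrl.get_obs();pose=(o["tool_pos"],o["tool_rot"]);im,d=ctrl.get_image("wrist");print(pose,o["contact_force"])
cv2.imwrite("pics/w9.png",im)
vv,uu=np.nonzero(d[100:384,150:400]>0)
P=np.array([world("wrist",u+150,v+100,d[v+100,u+150],pose) for u,v in zip(uu,vv)])
q=P[(abs(P[:,0]-.621)<.012)&(P[:,1]>.1)&(P[:,1]<.14)&(P[:,2]>.215)&(P[:,2]<.26)]
print("pin side+top",len(q),q.min(0),q.max(0)); t=q[q[:,2]>.246];print("top",len(t),t.mean(0) if len(t) else 0)
f=lambda a:np.hypot(q[:,0]-a[0],q[:,1]-a[1])-.005
from scipy.optimize import least_squares
q=q[q[:,2]<.243]
if len(q):
    s=least_squares(f,[.621,.115],loss="soft_l1",f_scale=.001);print(len(q),s.x,np.std(s.fun))
```

```text
(array([0.60732178, 0.10273485, 0.29873601]), array([ 2.21529681,  2.2098089 , -0.00405873])) [  0.34526718 -16.59041215  14.61163223]
pin side+top 1511 [0.60930483 0.10006422 0.21500931] [0.6329973  0.12363752 0.25999019]
top 745 [0.62321497 0.11449698 0.25073667]
643 [0.62036894 0.11731465] 0.0043698731610259415
```

The push force rose steeply with the tool hardly moving, and the pin is at y≈0.117 m, so the keeper is at its stop. I'll ease off and lift.

apply_moves(rows=[-0.003,0,0,0,0,0,-0.006,0,0,0,0,0,-0.008,0,-0.005,0,0,0,-0.008,0,-0.015,0,0,0,-0.008,0,-0.03,0,0,0,-0.008,0,-0.06,0,0,0,-0.008,0,-0.1,0,0,0,-0.008,0,-0.1,0,0,0,-0.008,0,-0.1,0,0,0])

```text
t: 19.15
tool_pos: [0.6052, 0.1028, 0.3543]
tool_rot: [-2.22, -2.221, -0.001]
contact_force: [-0.2, 0.3, 0.2]
opening: 0.0262
grip_force: 0.0
```

apply_moves(rows=[-0.08,0,-0.04,0,0,0,-0.16,0,-0.04,0,0,0,-0.16,0,-0.04,0,0,0,-0.16,0,-0.04,0,0,0])

```text
t: 19.55
tool_pos: [0.6047, 0.0056, 0.3758]
tool_rot: [-2.221, -2.216, 0.003]
contact_force: [0.0, 0.7, -0.4]
opening: 0.0259
grip_force: 0.0
```

Run:
```python
from h import *
o=ctrl.get_obs();pose=(o["tool_pos"],o["tool_rot"]);im,d=ctrl.get_image("wrist");sm,sd=ctrl.get_image("side");cm,cd=ctrl.get_image("scene");print(pose,o["contact_force"])
for n,D,r in(("scene",cd,(320,375,150,195)),("side",sd,(225,275,100,150)),("wrist",d,(150,400,0,250))):
    P=np.array([world(n,u,v,D[v,u],pose) for v in range(r[2],r[3]) for u in range(r[0],r[1]) if D[v,u]>0])
    q=P[(np.hypot(P[:,0]-.591,P[:,1]-.09)<.021)&(P[:,2]>.208)&(P[:,2]<.26)]
    t=P[(abs(P[:,0]-.62)<.01)&(abs(P[:,1]-.11)<.02)&(P[:,2]>.236)&(P[:,2]<.26)]
    print(n,"cap",len(q),np.percentile(q[:,2],[50,80,95]) if len(q) else 0,"pin",len(t),t.mean(0) if len(t) else 0)
a=cv2.resize(wm:=im[40:190,190:340],(400,400),interpolation=cv2.INTER_CUBIC)
b=cv2.resize(sm[90:150,220:280],(400,400),interpolation=cv2.INTER_CUBIC)
cv2.imwrite("pics/v10.png",np.hstack([a,b]))
```

```text
(array([0.60474898, 0.00563289, 0.37581736]), array([-2.22103229, -2.2164044 ,  0.00336654])) [ 0.02054282  0.69021482 -0.44326752]
scene cap 254 [0.23579052 0.23744115 0.23882023] pin 31 [0.62086637 0.11787388 0.24544974]
side cap 178 [0.2352639  0.2366545  0.23758214] pin 23 [0.61981487 0.11382643 0.24512424]
wrist cap 2393 [0.23474688 0.23552471 0.23617705] pin 199 [0.61988961 0.11720069 0.24674208]
```

View pics/v10.png

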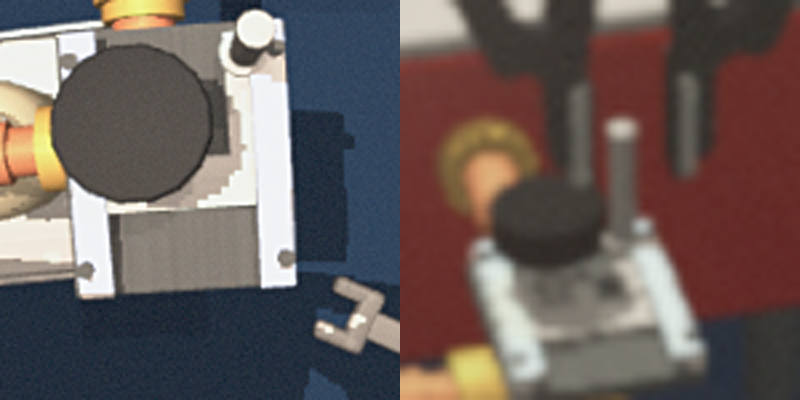

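```bash
python3 -c "
from station import ctrl
print(ctrl.finish_job())"
```

```text
the job is handed in; nothing more can be done
None
```

The job is handed in at about 20 s: the stem was pressed onto its seat (about 15 N measured, roughly 7 N above the spring) and held there while the keeper was pushed across to its stop; after release the keeper traps the stem, with the cap top 45 mm above the plate.

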